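Slide the ceramic blank to the edge of the bonding stage

ROBOT

A 6-joint arm with a two-finger parallel gripper is mounted at the origin on the work surface. World frame = base frame: x ahead of the robot, y to its left, z up, the work surface at z = 0. Lengths are in m, angles in rad, forces in N, time in s.
With the tool pointing down it reaches from about 0.35 to 0.775 m from the base axis. Payload 7.3 kg.
Tool frame: the origin (TCP) lies between the finger pads; the fingertips stand 17 mm ahead of it and the grasp point (between the pads) lies 2 mm behind it; z points along the fingers, y is the direction in which the jaws open and shut (so a half turn about z gives the same grasp; the last joint's range is limited). The gripper opens to 92 mm and grips with 3 to 60 N. Pads are 19 mm wide; open, the fingers measure 130 mm over their backs; the gripper's body (75 mm by 190 mm) begins 47 mm behind the grasp point.
Start: joints at [0.997, 0.342, 1.524, -0, 1.275, -0.146], TCP at [0.218, 0.478, 0.244] pointing down, gripper open.
Joint ranges: [-2.53, 2.53], [-0.77, 2.02], [0.04, 2.7], [-1, 4.14], [0.28, 2.66], [-3.11, 3.11]. Speed limits (rad/s): [2.57, 2.57, 3.14, 3.14, 3.14, 3.14].

INTERFACE

Orientations are given as [roll, pitch, yaw] about the fixed x, y, z axes, in that order (R = Rz(yaw) Ry(pitch) Rx(roll)).
In Python, from cell import sensors, vision, hand_in gives the robot as it stands.
- The arm moves only by the tool step_arm, never from a script. Its argument "series" is a list of rows, each a list of 5 numbers: the opening, from 0 (shut) to 1 (fully open), then the shift along the world's x, y, z each as a share of 25 mm, from -1 to 1, then the turn about the world's z as a share of 0.08 rad, from -1 to 1. A call has 1 to 12 rows; each row shifts and turns the commanded pose from where the row before left it; what a row does not reach is not made up. A row lasts 1/10 s, in which the tool goes at most 50 mm and 8.59 degrees, less where a joint would pass 70% of its speed; a pose out of reach is approached as far as the arm can. A call with a number of a shift or a turn outside -1 to 1 is refused whole. A call with a gripper value outside its range is refused whole. The fingers move at their own pace and stop on an object; "squeeze" is the grip in N (left out, the last holds). Time passes only in rows, so rows that do not move let the fingers close. It gives the time, the measured TCP pose, the force and the opening at its end, in the units of the state.
- sensors.observe(): the state, without advancing time (a new reading comes with each control period).
- vision.read_camera(name): name is "scene" or "top"; returns a dict with "pixels" (384x512x3 uint8, blue, green, red), "range_z" (384x512 float32, m along the optical axis (not along the pixel's ray), 0 where there is no reading), "camera_matrix" (3x3 intrinsics, pixels), "pose" (4x4, takes a point from camera to world coordinates). Camera axes: x right, y down, z forward; pixel columns grow to the right and rows downward; lengths in m; the calibration is good to about 2 mm. A picture is of the moment at which its call begins.
- hand_in(): hands the job in, once; it reports no verdict.
The state is a dict: "time": time; "qpos": joint angles; "qvel": joint speeds; "joint_efforts": joint torques, N m; "tool_pos": TCP position; "tool_rot": TCP orientation; "contact_force": force on the tool from outside, world axes, zero at the start; "torque": the same for the moment, N m; "opening": finger opening in m.
Only numpy, scipy, OpenCV 4.12 (cv2) and the standard library are available. Lean on these libraries where they do the work, as an engineer would, in place of code of your own. Each camera call takes 0.05 s, during which the arm holds its last target.

TASK

Three thin white ceramic plates lie flat on the low glass-topped stage. Slide the solid rectangular one (not the round one, nor the one with the window) towards the stage's long edge that faces the robot until about a quarter of its length, some 25 mm, hangs over that edge, roughly square to it, so that the operator can take it there by its rim. Keep it down on the glass, do not lift it or push it off, and leave the other two plates where they lie.

Things in the scene. Friction and masses are not known exactly. Their poses are not given: they have to be found in the camera images.
- blank: The solid rectangular white ceramic plate: 100 mm along its own x, 90 mm along its own y, 5 mm thick, about 0.16 kg, too wide for a grasp across. Origin at the centre of its underside, z up. It lies loose and flat on the stage, its x within 12 degrees of the stage's x, and slides easily when its far rim is pushed with the fingertips.
- stage: The low stage, fixed for the run: a white slab with a flat grey-green glass top, 300 mm along its own x, 430 mm along its own y, 40 mm high, with no rim. Origin at the centre of its underside, on the table; x points away from the robot (stage turned up to 15 degrees), z up. So its top is 40 mm above the origin, and the edge facing the robot lies at its own x = -150 mm. Air and then the bare table lie before that edge.
- frame: Bystander to leave alone: a white ceramic plate of the same 100 x 90 x 5 mm outline, but with an open 50 x 46 mm window in its middle; loose and flat on the stage. Origin at the centre of its underside.
- disc: Bystander to leave alone: a round white ceramic plate, 90 mm across, 5 mm thick, loose and flat on the stage. Origin at the centre of its underside. The three plates lie side by side along the stage's y, 115 mm or more from centre to centre, in any order.
There are look-alikes about, which are no part of the job. What is shaped like the blank but orange is not meant.

How it is judged:
By the outcome, as a careful person would: the job done as asked, in the order asked, and still so for the second after the job is handed in, with the robot touching nothing.
It also fails if it takes over 35 s, if anything falls off the work surface, if the arm or the gripper's body presses on something with over 40 N, if the wrist force passes 120 N, or if a joint passes its speed limit or range.

## Working session

There is one attempt and no reset: what is moved stays moved. The work goes in short steps, Python scripts to look and compute and a tool call to move; the robot and the scene stay as the last step left them, time stands still between calls to the robot, and variables do not carry over. Pictures are saved under pics/ and viewed, and the job is handed in when it is done.

Besides the shell and the picture viewer there is one more tool, called after "Emit:" as a command line: name --pt "numbers of a row" for each row, then --argument value for the rest. step_arm: Moves the arm, as the interface text tells. Its arguments: {"type":"object","properties":{"series":{"type":"array","items":{"type":"array","items":{"type":"number","minimum":-1,"maximum":1}}},"squeeze":{"type":"number"}},"required":["series"]}

```bash
mkdir -p pics; ls
python3 - <<'E'
from cell import sensors, vision
import cv2,numpy as np
print(sensors.observe())
for n in("scene","top"):
    c=vision.read_camera(n); cv2.imwrite(f"pics/{n}0.png",c["pixels"]); np.savez(f"{n}0.npz",**c)
    print(n,c["camera_matrix"],c["pose"])
E
```

```text
pics
{'time': 0.0, 'qpos': array([ 9.97045823e-01,  3.42725604e-01,  1.52500625e+00, -1.38077890e-06,
        1.27539295e+00, -1.46012345e-01]), 'qvel': array([ 0.00214627, -0.00104224, -0.00160782,  0.0004165 ,  0.00170136,
        0.00031177]), 'joint_efforts': array([-9.92117066e-06, -4.31260514e+01, -2.44213378e+01,  7.18127307e-02,
        5.61614684e-02, -1.50177661e-04]), 'tool_pos': array([0.21755752, 0.47738885, 0.24304721]), 'tool_rot': array([-3.14007662e+00, -2.21612211e-04,  2.71385473e+00]), 'contact_force': array([ 1.0961217 ,  0.36901608, -1.18608477]), 'torque': array([-0.01458348,  0.04080665, -0.0373726 ]), 'opening': 0.09161295701158587}
scene [[389.15186714   0.         255.05086722]
 [  0.         389.15186714 194.25083699]
 [  0.           0.           1.        ]] [[-0.32781484  0.72255058 -0.60865268  1.06258213]
 [ 0.94468017  0.2433307  -0.21993076  0.31521723]
 [-0.01080721 -0.64707869 -0.76234662  0.76933277]
 [ 0.          0.          0.          1.        ]]
top [[485.13027461   0.         251.68754963]
 [  0.         485.13027461 197.66893403]
 [  0.           0.           1.        ]] [[ 0.00482949 -0.98903412  0.1476082   0.29913421]
 [-0.99991064 -0.00661631 -0.01161655  0.106251  ]
 [ 0.01246579 -0.1475389  -0.98897769  1.23239695]
 [ 0.          0.          0.          1.        ]]
```

View pics/scene0.png

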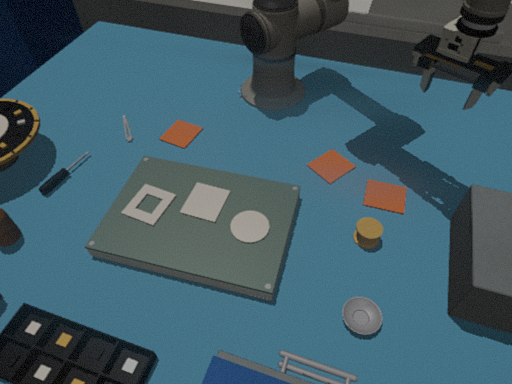

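View pics/top0.png

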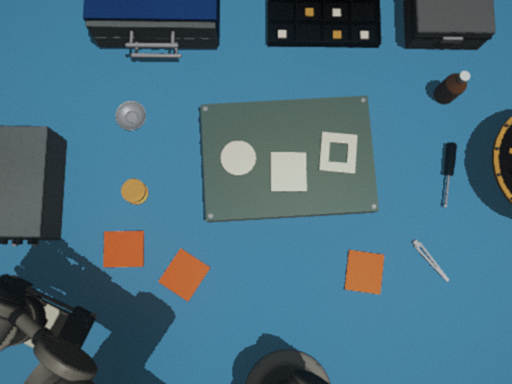

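The top view shows the blank at about (289,171), the disc at (238,157) and the frame at (338,152). The stage's robot-facing edge runs from (210,220) to (378,210), with image-down towards the robot. Next I'll measure.

```bash
cat > h.py <<'E'
import cv2,numpy as np
def ray(c,uv,z):
    K=c["camera_matrix"];T=c["pose"]
    uv=np.atleast_2d(uv).astype(float)
    d=np.c_[uv,np.ones(len(uv))]@np.linalg.inv(K).T@T[:3,:3].T
    o=T[:3,3]; return o+d*((z-o[2])/d[:,2])[:,None]
def measure(c,view):
    im=c["pixels"].astype(int); hsv=cv2.cvtColor(c["pixels"],cv2.COLOR_BGR2HSV)
    K=c["camera_matrix"];T=c["pose"]
    v,u=np.mgrid[:384,:512]; P=np.stack([(u-K[0,2])/K[0,0],(v-K[1,2])/K[1,1],np.ones(u.shape)],-1)*c["range_z"][...,None]
    P=P@T[:3,:3].T+T[:3,3]
    area=(P[...,0]>.3)&(P[...,0]<.85)&(abs(P[...,1]-.0)<.4)
    m=((hsv[...,2]>135)&(hsv[...,1]<60)&area).astype(np.uint8)
    out=[]
    for k in cv2.findContours(m,cv2.RETR_EXTERNAL,cv2.CHAIN_APPROX_NONE)[0]:
        if cv2.contourArea(k)<500: continue
        w=ray(c,k[:,0],.045)[:,:2].astype(np.float32)
        r=cv2.minAreaRect(w); mm=np.zeros_like(m);cv2.drawContours(mm,[k],-1,1,-1)
        mm&=m
        print(view,"plate px",k[:,0].mean(0).round(),"rect",np.round(r[0],4),np.round(r[1],4),round(r[2],1),"z",np.median(P[...,2][mm>0]).round(4)); print(cv2.boxPoints(r).round(4).tolist())
        out.append(r)
    g=((hsv[...,0]>25)&(hsv[...,0]<88)&(hsv[...,2]>30)&(P[...,2]>.028)&(P[...,2]<.055)&area).astype(np.uint8)|m
    g=cv2.morphologyEx(g,cv2.MORPH_CLOSE,np.ones((5,5)))
    k=max(cv2.findContours(g,cv2.RETR_EXTERNAL,cv2.CHAIN_APPROX_NONE)[0],key=cv2.contourArea)
    w=ray(c,k[:,0],.04)[:,:2].astype(np.float32); r=cv2.minAreaRect(w)
    print(view,"stage",np.round(r[0],4),np.round(r[1],4),round(r[2],2)); print(cv2.boxPoints(r).round(4).tolist())
    return out,r
E
python3 - <<'E'
from h import *
for n in("top","scene"): measure(dict(np.load(n+"0.npz")),n)
E
```

```text
top plate px [289. 171.] rect [ 5.434e-01 -1.000e-04] [0.0993 0.0898] 0.4 z 0.0446
[[0.4934000074863434, 0.04439999908208847], [0.49399998784065247, -0.04540000110864639], [0.5932999849319458, -0.04470000043511391], [0.5927000045776367, 0.045099999755620956]]
top plate px [238. 157.] rect [0.5768 0.1271] [0.0872 0.0902] 0.5 z 0.0448
[[0.5328999757766724, 0.17180000245571136], [0.5335999727249146, 0.08160000294446945], [0.6208000183105469, 0.08229999989271164], [0.6200000047683716, 0.17249999940395355]]
top plate px [338. 152.] rect [ 0.5941 -0.125 ] [0.0916 0.1024] 84.9 z 0.0443
[[0.5389999747276306, -0.16599999368190765], [0.6409000158309937, -0.17520000040531158], [0.6491000056266785, -0.08389999717473984], [0.5472000241279602, -0.07479999959468842]]
top stage [0.5813 0.0017] [0.2991 0.4278] 3.79
[[0.4178999960422516, 0.2053000032901764], [0.44620001316070557, -0.2215999960899353], [0.7445999979972839, -0.20180000364780426], [0.7163000106811523, 0.22499999403953552]]
scene plate px [249. 226.] rect [0.5774 0.1239] [0.0841 0.0873] 18.7 z 0.0442
[[0.5235000252723694, 0.15170000493526
[... 175 characters left out ...]
0.1271] [0.0898 0.0996] 85.2 z 0.0442
[[0.5386999845504761, -0.16760000586509705], [0.6380000114440918, -0.17599999904632568], [0.6455000042915344, -0.08649999648332596], [0.5462999939918518, -0.07819999754428864]]
scene plate px [205. 201.] rect [ 0.5425 -0.0019] [0.099  0.0888] 0.5 z 0.0442
[[0.4925999939441681, 0.041999999433755875], [0.4934000074863434, -0.046799998730421066], [0.5924000144004822, -0.04580000042915344], [0.5916000008583069, 0.042899999767541885]]
scene stage [5.845e-01 2.000e-04] [0.3053 0.4305] 3.83
[[0.4178999960422516, 0.20479999482631683], [0.4465999901294708, -0.2248000055551529], [0.7512000203132629, -0.20440000295639038], [0.7225000262260437, 0.22519999742507935]]
```

Emit:
step_arm --pt "0.43 0.8 -0.95 0 0.3" --pt "0.43 0.8 -0.95 0 0.3" --pt "0.43 0.8 -0.95 0 0.3" --pt "0.43 0.8 -0.95 0 0.3" --pt "0.43 0.8 -0.95 0 0.3" --pt "0.43 0.8 -0.95 0 0.3" --pt "0.43 0.8 -0.95 0 0.3" --pt "0.43 0.8 -0.95 0 0.3" --pt "0.43 0.8 -0.95 0 0.3" --pt "0.43 0.8 -0.95 0 0.3"

```text
time: 1.1
tool_pos: [0.4183, 0.2391, 0.2435]
tool_rot: [-3.141, -0.001, 2.955]
contact_force: [0.6, 0.4, 0.9]
opening: 0.0393
```

Emit:
step_arm --pt "0.43 0.83 -0.95 0 0.32" --pt "0.43 0.83 -0.95 0 0.32" --pt "0.43 0.83 -0.95 0 0.32" --pt "0.43 0.83 -0.95 0 0.32" --pt "0.43 0.83 -0.95 0 0.32" --pt "0.43 0.83 -0.95 -0.4 0.32" --pt "0.43 0.83 -0.95 -0.4 0.32" --pt "0.43 0.83 -0.95 -0.4 0.32" --pt "0.43 0.83 -0.95 -0.4 0.32" --pt "0.43 0.83 -0.95 -0.4 0.32" --pt "0.43 0 0 0 0"

```text
time: 2.2
tool_pos: [0.6262, -0.0004, 0.191]
tool_rot: [-3.141, -0.003, -3.076]
contact_force: [-0.8, 0.3, -0.9]
opening: 0.0392
```

Run:
```python
from cell import vision
import cv2
for n in("scene","top"):
    c=vision.read_camera(n); cv2.imwrite(f"pics/{n}1.png",c["pixels"])
```

```text
(no output)
```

View pics/scene1.png

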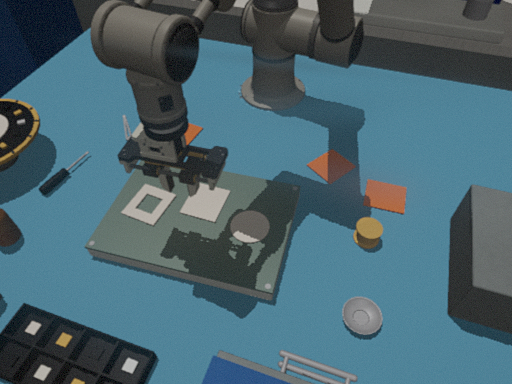

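The fingers, at about (168,183) and (205,180), are spread along the stage's y and above the area behind the blank's far rim. Descending now.

Emit:
step_arm --pt "0.43 0 0 -0.9 0" --pt "0.43 0 0 -0.9 0" --pt "0.43 0 0 -0.9 0" --pt "0.43 0 0 -0.9 0" --pt "0.43 0 0 -0.8 0" --pt "0.43 0 0 -0.4 0" --pt "0.43 0 0 -0.3 0" --pt "0.43 0 0 -0.1 0" --pt "0.43 0 0 0 0"

```text
time: 3.2
tool_pos: [0.6255, 0.0029, 0.0643]
tool_rot: [3.142, 0.001, -3.073]
contact_force: [0.5, 0.4, 0.1]
opening: 0.0396
```

Run:
```python
from cell import vision
import cv2
for n in("scene","top"):
    c=vision.read_camera(n); cv2.imwrite(f"pics/{n}2.png",cv2.resize(c["pixels"][120:280,60:330],None,fx=2.9,fy=2.9) if n=="scene" else c["pixels"])
```

```text
(no output)
```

View pics/scene2.png

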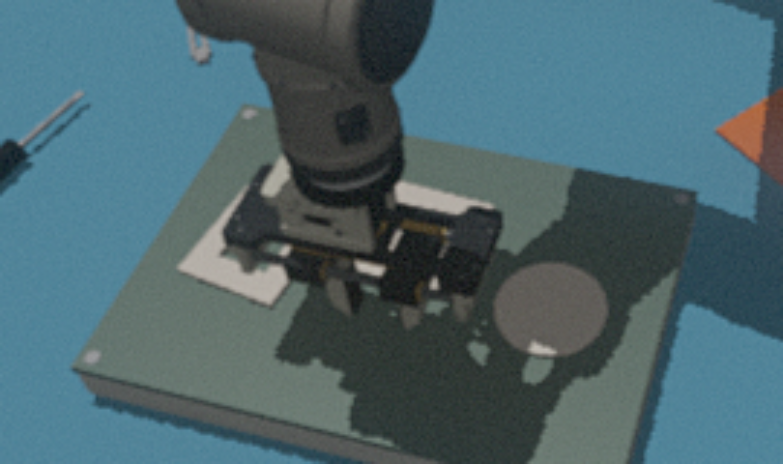

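Run:
```python
from cell import vision
import cv2,numpy as np
c=vision.read_camera("scene");K=c["camera_matrix"];T=c["pose"]
v,u=np.mgrid[:384,:512]; P=np.stack([(u-K[0,2])/K[0,0],(v-K[1,2])/K[1,1],np.ones(u.shape)],-1)*c["range_z"][...,None]
P=P@T[:3,:3].T+T[:3,3]
x,y,z=P[...,0],P[...,1],P[...,2]
s=(z>.05)&(z<.20)&(abs(y)<.12)&(x>.5)&(x<.75)
for a in np.arange(-.11,.11,.01):
    k=s&(y>=a)&(y<a+.01)
    if k.sum()>3: print(round(a,3),k.sum(),"minz",np.percentile(z[k],3).round(3),"x",x[k].min().round(3),x[k].max().round(3))
cv2.imwrite("pics/z2.png",cv2.resize(c["pixels"][170:240,130:240],None,fx=7,fy=7,interpolation=cv2.INTER_CUBIC))
```

```text
-0.1 18 minz 0.153 x 0.597 0.645
-0.09 127 minz 0.143 x 0.594 0.669
-0.08 144 minz 0.115 x 0.624 0.668
-0.07 100 minz 0.128 x 0.632 0.667
-0.06 56 minz 0.126 x 0.638 0.661
-0.05 74 minz 0.124 x 0.648 0.665
-0.04 117 minz 0.076 x 0.636 0.665
-0.03 174 minz 0.058 x 0.621 0.664
-0.02 197 minz 0.054 x 0.616 0.663
-0.01 72 minz 0.127 x 0.646 0.657
-0.0 82 minz 0.128 x 0.609 0.655
0.01 199 minz 0.128 x 0.598 0.656
0.02 207 minz 0.06 x 0.598 0.659
0.03 196 minz 0.062 x 0.595 0.66
0.04 170 minz 0.079 x 0.596 0.659
0.05 168 minz 0.117 x 0.592 0.658
0.06 83 minz 0.126 x 0.588 0.652
0.07 157 minz 0.129 x 0.583 0.657
0.08 185 minz 0.115 x 0.583 0.657
0.09 192 minz 0.118 x 0.584 0.657
```

View pics/z2.png

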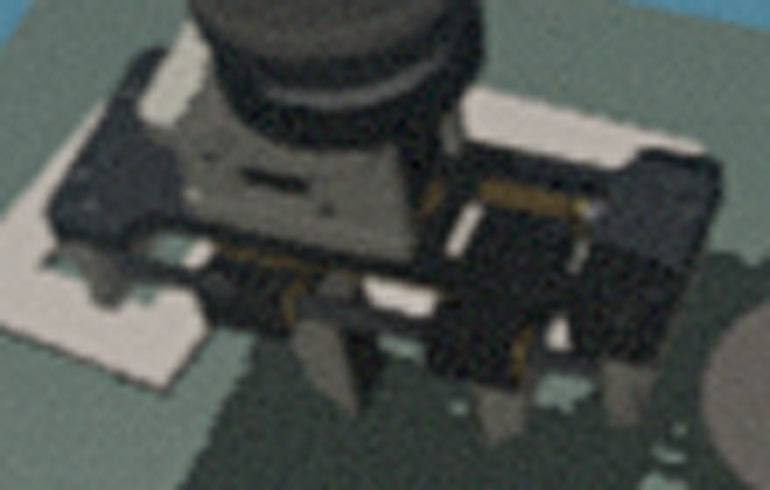

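The outer stubs stay above z = 0.113 m, so only the two fingertips are low. I'll lower the last 6 mm and approach the rim.

Emit:
step_arm --pt "0.43 0 0 -0.15 0" --pt "0.43 0 0 -0.1 0" --pt "0.43 0 0 0 0" --pt "0.43 -0.3 -0.02 0 0" --pt "0.43 -0.3 -0.02 0 0" --pt "0.43 -0.2 -0.02 0 0" --pt "0.43 -0.2 -0.02 0 0" --pt "0.43 -0.2 -0.02 0 0" --pt "0.43 -0.2 -0.02 0 0"

```text
time: 4.25
tool_pos: [0.59, -0.0003, 0.0576]
tool_rot: [3.142, 0.0, -3.073]
contact_force: [1.1, 0.8, 0.4]
opening: 0.0395
```

Emit:
step_arm --pt "0.43 -0.2 -0.013 0.03 0" --pt "0.43 -0.2 -0.013 0 0" --pt "0.43 -0.2 -0.013 0 0" --pt "0.43 -0.2 -0.013 0 0" --pt "0.43 -0.2 -0.013 0 0" --pt "0.43 -0.2 -0.013 0 0" --pt "0.43 -0.2 -0.013 0 0" --pt "0.43 -0.1 -0.01 0 0" --pt "0.43 0 0 0 0"

```text
time: 5.15
tool_pos: [0.5523, -0.0028, 0.0582]
tool_rot: [3.141, -0.001, -3.073]
contact_force: [0.8, -0.1, -0.3]
opening: 0.0398
```

Run:
```python
from cell import vision
import cv2
for n in("scene","top"):
    c=vision.read_camera(n); im=c["pixels"]
    cv2.imwrite(f"pics/{n}3.png",cv2.resize(im[130:260,90:310] if n=="scene" else im[80:250,180:400],None,fx=3.5,fy=3.5))
```

```text
(no output)
```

View pics/scene3.png

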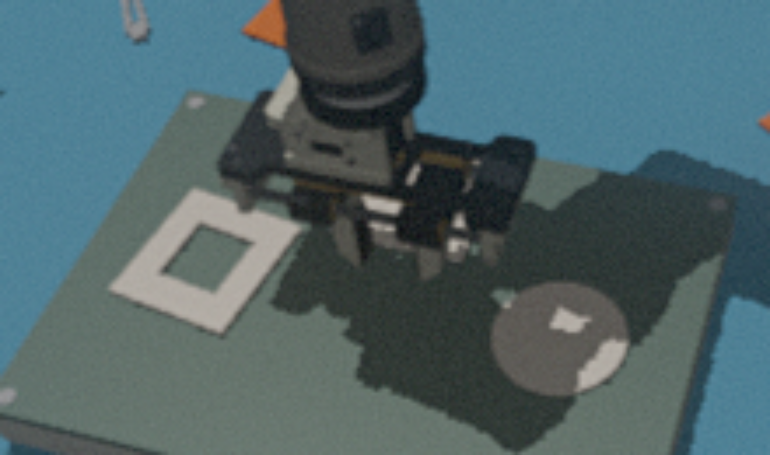

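View pics/top3.png

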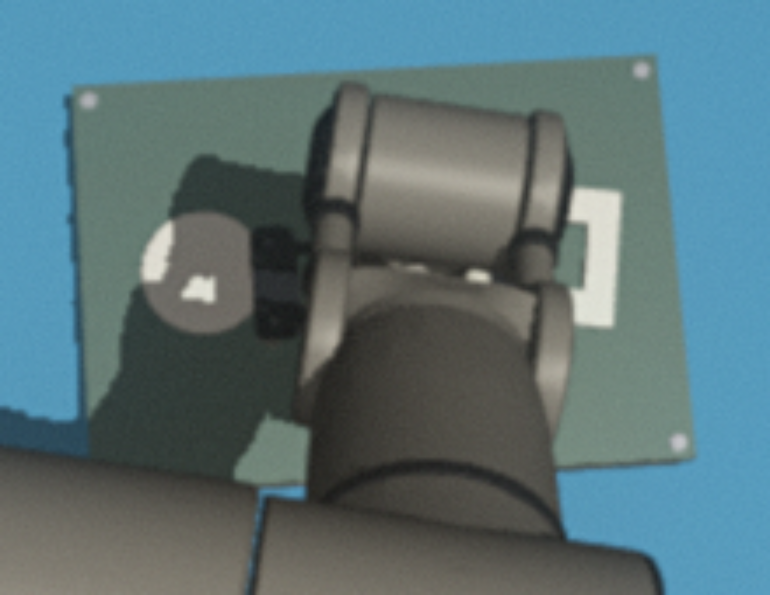

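The gripper hides most of the blank in both views. Some of it shows white around (380,205)–(460,240) in the scene crop. I'll use the depth image to find its far rim.

```bash
cat >> h.py <<'E'
def blankpts(c):
    K=c["camera_matrix"];T=c["pose"]
    hsv=cv2.cvtColor(c["pixels"],cv2.COLOR_BGR2HSV)
    v,u=np.mgrid[:384,:512]; P=np.stack([(u-K[0,2])/K[0,0],(v-K[1,2])/K[1,1],np.ones(u.shape)],-1)*c["range_z"][...,None]
    P=P@T[:3,:3].T+T[:3,3]
    m=(hsv[...,2]>60)&(hsv[...,1]<50)&(abs(P[...,2]-.0445)<.006)&(abs(P[...,1])<.065)&(P[...,0]<.62)&(P[...,0]>.35)
    return ray(c,np.c_[u[m],v[m]],.045)
E
python3 - <<'E'
from h import *
from cell import vision
for n in("scene","top"):
    p=blankpts(vision.read_camera(n)); print(n,len(p))
    for a in np.arange(-.065,.065,.01):
        k=(p[:,1]>=a)&(p[:,1]<a+.01)
        if k.sum(): print(round(a,3),k.sum(),p[k,0].min().round(4),p[k,0].max().round(4))
E
```

```text
scene 382
-0.065 20 0.542 0.6227
-0.055 30 0.5074 0.6223
-0.045 39 0.5072 0.6237
-0.035 62 0.5064 0.6233
-0.025 63 0.4673 0.623
-0.015 34 0.5308 0.6233
-0.005 15 0.5385 0.6236
0.005 5 0.5406 0.6192
0.015 17 0.4503 0.6221
0.025 27 0.5033 0.62
0.035 26 0.5114 0.6174
0.045 11 0.5239 0.6009
0.055 26 0.4341 0.602
top 54
0.045 7 0.4459 0.4658
0.055 47 0.4285 0.6183
```

Run:
```python
from cell import vision
from h import *
c=vision.read_camera("scene")
im=c["pixels"][165:215,150:245]
cv2.imwrite("pics/z4.png",cv2.resize(cv2.convertScaleAbs(im,alpha=1.6),None,fx=8,fy=8,interpolation=cv2.INTER_CUBIC))
print(ray(c,[[150+20,165+20],[205,190],[215,195],[200,197]],.045).round(4))
```

```text
[[ 0.5235 -0.1052  0.045 ]
 [ 0.5107 -0.0154  0.045 ]
 [ 0.5178  0.0144  0.045 ]
 [ 0.5353 -0.0178  0.045 ]]
```

View pics/z4.png

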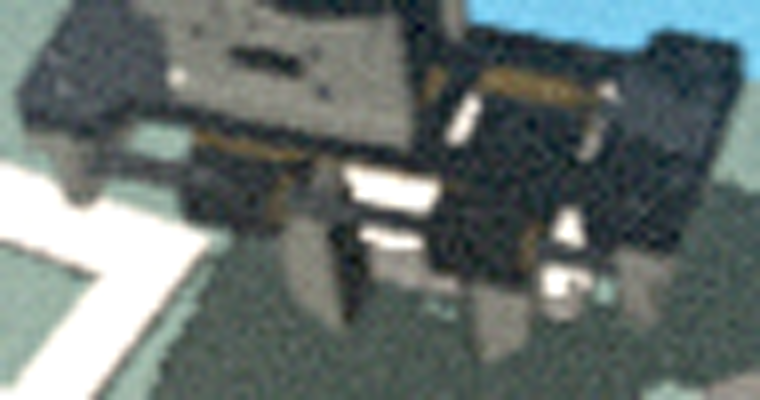

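Run:
```python
from h import *
c=dict(np.load("scene0.npz"))
f=lambda x,y:[150+x/8-.5,165+y/8-.5]
print(ray(c,[f(385,282),f(455,292),f(550,312),f(578,315)],.0425).round(4)) 
print("fingertips",ray(c,[f(345,325),f(490,360)],.0415).round(4))
```

```text
[[ 0.5433 -0.0208  0.0425]
 [ 0.5401  0.001   0.0425]
 [ 0.5381  0.0312  0.0425]
 [ 0.5365  0.0396  0.0425]]
fingertips [[ 0.5617 -0.0256  0.0415]
 [ 0.56    0.021   0.0415]]
```

The blank's far rim runs from about (200,200) to (222,204) px, which is x ≈ 0.541 m near y = 0. It lies against both fingers and is about square to the stage. The rim needs to end at x ≈ 0.507, so I push about 34 mm more.

Emit:
step_arm --pt "0.43 -0.1 -0.007 0 0" --pt "0.43 -0.2 -0.013 0 0" --pt "0.43 -0.2 -0.013 0 0" --pt "0.43 -0.2 -0.013 0 0" --pt "0.43 -0.2 -0.013 0 0" --pt "0.43 -0.2 -0.013 0 0" --pt "0.43 -0.15 -0.01 0 0" --pt "0.43 -0.05 -0.003 0 0" --pt "0.43 0 0 0 0"

```text
time: 6.3
tool_pos: [0.5201, -0.005, 0.0583]
tool_rot: [3.141, -0.0, -3.073]
contact_force: [0.7, -0.2, -0.2]
opening: 0.0396
```

Emit:
step_arm --pt "0.43 0.4 0.03 0 0" --pt "0.43 0.6 0.04 0 0" --pt "0.43 0 0 0.6 0" --pt "0.43 0 0 1 0" --pt "0.43 0 0 1 0" --pt "0.43 0 0 1 0" --pt "0.43 0 0 1 0" --pt "0.43 0 1 1 0" --pt "0.43 0 1 0 0" --pt "0.43 0 1 0 0" --pt "0.43 0 1 0 0" --pt "0.43 0 1 0 0"

```text
time: 7.5
tool_pos: [0.546, 0.123, 0.1984]
tool_rot: [3.141, 0.001, -3.073]
contact_force: [0.2, 0.4, 0.2]
opening: 0.0394
```

Emit:
step_arm --pt "0.43 0 1 0 0" --pt "0.43 0 1 0 0" --pt "0.43 0 1 0 0" --pt "0.43 0 1 0 0" --pt "0.43 0 1 0 0" --pt "0.43 0 1 0 0" --pt "0.43 0 1 0 0" --pt "0.43 0 0 0 0"

```text
time: 8.3
tool_pos: [0.5453, 0.3, 0.198]
tool_rot: [3.14, 0.0, -3.07]
contact_force: [-0.3, -0.1, 0.3]
opening: 0.0395
```

Run:
```python
from cell import vision
from h import *
for n in("scene","top"):
    c=vision.read_camera(n); np.savez(n+"5.npz",**c)
    cv2.imwrite(f"pics/{n}5.png",c["pixels"]); measure(c,n)
```

```text
scene plate px [249. 226.] rect [0.5756 0.1243] [0.0871 0.0895] 18.7 z 0.0442
[[0.5199999809265137, 0.1527000069618225], [0.5486999750137329, 0.06790000200271606], [0.6312000155448914, 0.09589999914169312], [0.6025000214576721, 0.18070000410079956]]
scene plate px [148. 204.] rect [ 0.5916 -0.1276] [0.0912 0.101 ] 84.9 z 0.0442
[[0.5372999906539917, -0.16859999299049377], [0.6378999948501587, -0.17749999463558197], [0.6460000276565552, -0.08669999986886978], [0.5453000068664551, -0.07769999653100967]]
scene plate px [215. 176.] rect [ 0.4577 -0.0115] [0.1016 0.092 ] 4.0 z 0.044
[[0.40380001068115234, 0.030799999833106995], [0.41029998660087585, -0.061000000685453415], [0.5116000175476074, -0.05380000174045563], [0.5051000118255615, 0.03799999877810478]]
scene stage [ 0.5694 -0.0006] [0.3348 0.4304] 3.75
[[0.38830000162124634, 0.20319999754428864], [0.4163999855518341, -0.22630000114440918], [0.7505000233650208, -0.20440000295639038], [0.7224000096321106, 0.22499999403953552]]
top plate px [308. 199.] rect [ 0.465 -0.04 ] [0.1065 0.3569] 6.7 z 0.0416
[[0.391400009393692, 0.13099999725
[... 407 characters left out ...]
152.] rect [ 0.5937 -0.1253] [0.0937 0.1054] 85.0 z 0.0441
[[0.5371000170707703, -0.1673000007867813], [0.6420999765396118, -0.17659999430179596], [0.6503999829292297, -0.08330000191926956], [0.5454000234603882, -0.07400000095367432]]
top plate px [119. 108.] rect [0.7038 0.43  ] [0.0421 0.1341] 21.6 z 0.5393
[[0.659500002861023, 0.484499990940094], [0.7089999914169312, 0.35989999771118164], [0.7480999827384949, 0.37540000677108765], [0.6987000107765198, 0.5001000165939331]]
top stage [0.57   0.0012] [0.321  0.4284] 3.92
[[0.3953000009059906, 0.20399999618530273], [0.4244999885559082, -0.22339999675750732], [0.7447999715805054, -0.20149999856948853], [0.715499997138977, 0.22589999437332153]]
```

View pics/scene5.png

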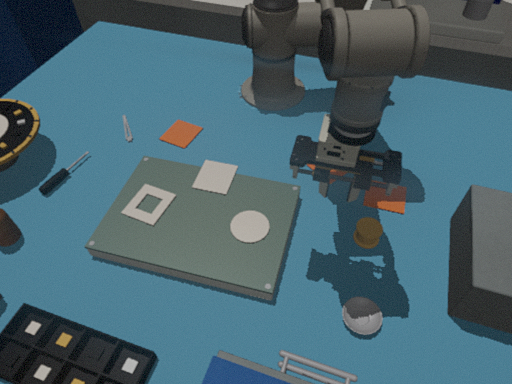

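View pics/top5.png

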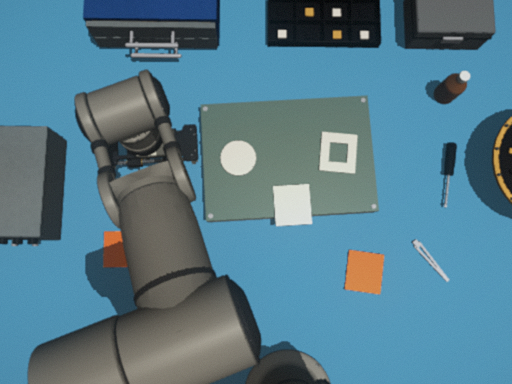

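Run:
```python
from h import *
c=dict(np.load("top5.npz"))
hsv=cv2.cvtColor(c["pixels"],cv2.COLOR_BGR2HSV)
m=((hsv[...,2]>170)&(hsv[...,1]<60)).astype(np.uint8)
m[:,:265]=0;m[:,318:]=0;m[:175]=0;m[235:]=0
k=max(cv2.findContours(m,cv2.RETR_EXTERNAL,cv2.CHAIN_APPROX_NONE)[0],key=cv2.contourArea)
r=cv2.minAreaRect(ray(c,k[:,0],.045)[:,:2].astype(np.float32));print(r)
a=np.deg2rad(3.8);n=np.array([np.cos(a),np.sin(a)])
print("overhang",n@(np.array([.4179,.2053]))-n@np.array(r[0])+.05)
```

```text
((0.4598473906517029, -0.008120831102132797), (0.10077020525932312, 0.09074601531028748), 3.943819522857666)
overhang 0.022289062920458638
```

Top view gives 22.3 mm of overhang and the scene view about 24.5 mm, with the plate square to within 0.2°. There is time to spare, so I'll nudge it about 2 mm further.

Emit:
step_arm --pt "0.43 0 -1 0 0" --pt "0.43 0 -1 0 0" --pt "0.43 0 -1 0 0" --pt "0.43 0 -1 0 0" --pt "0.43 0 -1 0 0" --pt "0.43 0 -1 0 0" --pt "0.43 0 -1 0 0" --pt "0.43 0 -1 0 0" --pt "0.43 0 -1 0 0" --pt "0.43 0 -1 0 0" --pt "0.43 0 -1 0 0" --pt "0.43 0 -1 0 0"

```text
time: 9.6
tool_pos: [0.545, -0.0054, 0.1985]
tool_rot: [-3.141, 0.0, -3.075]
contact_force: [-0.4, -0.2, -0.2]
opening: 0.0395
```

Emit:
step_arm --pt "0.43 0 -0.2 0 0" --pt "0.43 0 0 -0.9 0" --pt "0.43 0 0 -0.9 0" --pt "0.43 0 0 -0.9 0" --pt "0.43 0 0 -0.9 0" --pt "0.43 0 0 -0.9 0" --pt "0.43 0 0 -0.6 0" --pt "0.43 0 0 -0.3 0" --pt "0.43 0 0 0 0" --pt "0.43 0 0 0 0"

```text
time: 10.6
tool_pos: [0.5457, -0.0082, 0.0639]
tool_rot: [-3.142, 0.001, -3.073]
contact_force: [0.1, 0.3, 0.2]
opening: 0.0397
```

Emit:
step_arm --pt "0.43 0 0 -0.15 0" --pt "0.43 0 0 -0.07 0" --pt "0.43 -0.25 0 0 0" --pt "0.43 -0.25 0 0 0" --pt "0.43 -0.2 0 0 0" --pt "0.43 -0.15 0 0 0" --pt "0.43 -0.15 0 0 0" --pt "0.43 -0.08 0 0 0" --pt "0.43 -0.03 0 0 0" --pt "0.43 0 0 0 0" --pt "0.43 0 0 0 0"

```text
time: 11.7
tool_pos: [0.5176, -0.0082, 0.0577]
tool_rot: [3.142, 0.0, -3.073]
contact_force: [0.5, 0.3, -0.1]
opening: 0.0393
```

Emit:
step_arm --pt "0.43 0.4 0.03 0 0" --pt "0.43 0.6 0.04 0 0" --pt "0.43 0 0 0.6 0" --pt "0.43 0 0 1 0" --pt "0.43 0 0 1 0" --pt "0.43 0 0 1 0" --pt "0.43 0 0 1 0" --pt "0.43 0 1 1 0" --pt "0.43 0 1 0 0" --pt "0.43 0 1 0 0" --pt "0.43 0 1 0 0" --pt "0.43 0 1 0 0"

```text
time: 12.9
tool_pos: [0.5431, 0.1197, 0.1979]
tool_rot: [3.141, 0.0, -3.073]
contact_force: [0.5, -1.1, -0.4]
opening: 0.0392
```

Emit:
step_arm --pt "0.43 0 1 0 0" --pt "0.43 0 1 0 0" --pt "0.43 0 1 0 0" --pt "0.43 0 1 0 0" --pt "0.43 0 1 0 0" --pt "0.43 0 1 0 0" --pt "0.43 0 1 0 0" --pt "0.43 0 0 0 0"

```text
time: 13.7
tool_pos: [0.5425, 0.2966, 0.1974]
tool_rot: [3.141, 0.0, -3.07]
contact_force: [-0.2, -1.3, 0.7]
opening: 0.0395
```

Run:
```python
from cell import vision
from h import *
a=np.deg2rad(3.8);n=np.array([np.cos(a),np.sin(a)])
for nm,t in(("scene",135),("top",170)):
    c=vision.read_camera(nm); cv2.imwrite(f"pics/{nm}6.png",c["pixels"])
    hsv=cv2.cvtColor(c["pixels"],cv2.COLOR_BGR2HSV)
    m=((hsv[...,2]>t)&(hsv[...,1]<60)).astype(np.uint8)
    for k in cv2.findContours(m,cv2.RETR_EXTERNAL,cv2.CHAIN_APPROX_NONE)[0]:
        if cv2.contourArea(k)<600: continue
        r=cv2.minAreaRect(ray(c,k[:,0],.045)[:,:2].astype(np.float32))
        if abs(r[0][1])<.2 and .3<r[0][0]<.7: print(nm,np.round(r[0],4),np.round(r[1],4),round(r[2],2),"overhang",(n@np.array([.4179,.2053])-n@np.array(r[0])+.05).round(4))
```

```text
scene [0.5756 0.1243] [0.0871 0.0896] 18.73 overhang -0.102
scene [ 0.5917 -0.1277] [0.0914 0.1013] 84.93 overhang -0.1014
scene [ 0.4553 -0.0109] [0.1012 0.0909] 4.03 overhang 0.027
top [ 0.4573 -0.0082] [0.1006 0.0909] 3.92 overhang 0.0248
top [0.5781 0.1271] [0.0846 0.0853] 0.47 overhang -0.1046
top [ 0.5941 -0.1245] [0.0904 0.1007] 85.07 overhang -0.1039
```

View pics/scene6.png

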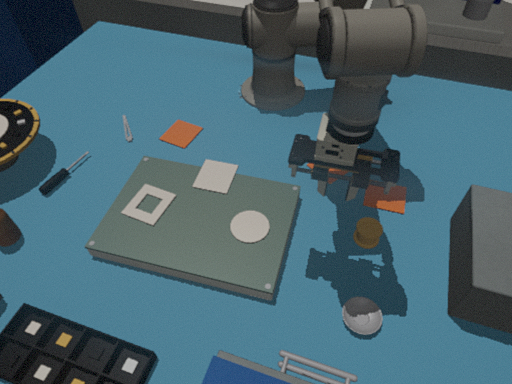

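The blank, at (215,176), overhangs by 24.8 mm in the top view and 27.0 mm in the scene view. It is square to within 0.3°. The disc at (249,226) and the frame at (149,204) have not moved. Handing in.

```bash
python3 -c "
from cell import hand_in
print(hand_in())"
```

```text
the job is handed in; nothing more can be done
None
```

The solid rectangular plate now hangs over the stage's robot-facing edge by about 25 mm, and the job is handed in. I pushed it by its far rim with two spread fingertips: one long push, then a nudge of about 2.5 mm after checking. It was never lifted.

- **Overhang:** the last check gave 24.8 mm from the top camera and 27.0 mm from the scene camera. The 2 mm disagreement is about the calibration error.
- **Squareness:** the plate's yaw is about 4.0° against the stage's 3.8°.
- **Other plates:** the disc and the frame read within 1–2 mm of their first positions, which is within measurement noise.
- **Limits:** force readings after each move stayed around 1 N, and the arm finished clear of everything at about 14 s.

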